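# Put the mixed-up canister lids back on their own canisters

### The arm

A 7-joint arm with a two-finger parallel gripper is mounted at the origin on a cart in front of the work surface, level with it; the furniture and walls round the work are solid. World frame = base frame: x ahead of the robot, y to its left, z up, the work surface at z = 0. Lengths are in m, angles in rad, forces in N, time in s.
With the tool pointing down it reaches from about 0.375 to 0.925 m from the base axis. Payload 3.1 kg.
Tool frame: the origin (TCP) lies between the finger pads; the fingertips stand 19 mm ahead of it and the grasp point (between the pads) is the TCP; z points along the fingers, y is the line along which they close (so a half turn about z gives the same grasp; the last joint's range is limited). The gripper opens to 85 mm and grips with 20 to 120 N. Pads are 22 mm wide; open, the fingers measure 114 mm over their backs; the gripper's body (76 mm by 85 mm) begins 54 mm behind the grasp point. The pads swing forward as they close: fully open they stand 13 mm farther back than shut.
Start: joints at [-1.327, 0.383, 0.044, 1.598, -0.018, 1.161, -0.05], TCP at [0.218, 0.612, 0.25] pointing down, gripper open.
Joint ranges: [-2.61, 2.61], [-0.41, 2.15], [-1.48, 1.57], [0, 2.5], [-1.57, 4.71], [0.05, 1.97], [-2.85, 2.85]. Speed limits (rad/s): [2.79, 2.79, 3.14, 3.14, 3.14, 3.14, 3.14].

### API

Orientations are given as a unit quaternion [x, y, z, w].
In Python, from bench import move_ptp, movel, move_j, move_gripper, pause, inverse_kinematics, read_camera, camera_params, MotionError, sign_off, look_for, tip_of, read_time_s, read_qpos, read_joint_vel, read_effort, read_eef_pos, read_tcp_rot, read_ft_force, read_ft_torque, read_finger_gap, read_grasp_force gives the robot as it stands. Calls block until the motion is done:
- move_ptp(position, orientation): joint-space move of the TCP to a pose.
- movel(position, orientation=None, speed=0.15): straight line of the TCP; orientation=None keeps the orientation; speed is the mean speed in m/s.
- move_j(angles): joint-space move.
- move_gripper(opening, effort=None): finger opening in m; effort is the grip in N (None keeps the last); returns when the fingers have stopped.
- pause(seconds).
- inverse_kinematics(position, orientation): joint angles nearest the present ones, or None.
- read_camera(name): name is "scene" or "top" or "wrist"; returns the picture (384x512x3 uint8, red, green, blue); there is no depth.
- camera_params(name): a dict with "K" (3x3 intrinsics, pixels), "camera_from_world" (4x4, takes a point from world to camera coordinates). Camera axes: x right, y down, z forward; pixel columns grow to the right and rows downward; lengths in m; the calibration is good to about 2 mm. The wrist camera is an equidistant fisheye: a pixel r from the principal point sees the ray r / f radians off the axis. A picture is of the moment at which its call begins: read the wrist's pose just before it. camera_params takes no time and is no camera call; for the wrist camera it gives the pose at the moment of the call.
A pose or a line that the arm cannot do raises MotionError and nothing moves.
- sign_off(): hands the job in; it is judged then, once.
Trained networks look in the newest picture that a camera, given by its name, has taken for a name from the list of things; names that differ only in an ending like _2 or _b are one class to them, and where a whole thing is asked for, a point or a joint stands for the part that bears it (a point fixed in the world has none). Each returns a list of dicts, best first, with "confidence" (0 to 1); they miss things now and then, are a little off and sometimes report something else, mostly with a low value. They report only what shows in the picture. A call takes as long as a camera call.
- look_for(camera, name): "at" ([column, row] in pixels, amid what is visible of it).
- tip_of(camera, name): "at" ([column, row] in pixels: a listed point, or the origin of a listed thing).
Readings, each from a call of its own:
- read_time_s(): time.
- read_qpos(): joint angles.
- read_joint_vel(): joint speeds.
- read_effort(): joint torques, N m.
- read_eef_pos(): TCP position.
- read_tcp_rot(): TCP orientation.
- read_ft_force(): force on the tool from outside, world axes, zero at the start.
- read_ft_torque(): the same for the moment, N m.
- read_finger_gap(): finger opening in m.
- read_grasp_force(): force on a finger pad.
Only numpy, scipy, OpenCV 4.12 (cv2) and the standard library are available. Lean on these libraries where they do the work, as an engineer would, in place of code of your own. Each camera call takes 0.05 s, during which the arm holds its last target. There are 200 camera calls.

### The job

After the washing-up each of the three storage canisters was covered with another one's lid, so none of them closes. Put every lid on the canister it fits, fully down and closed, leaving the canisters standing where they are. Let the first lid you take off wait on the round cork mat, never on the worktop, and leave the jar with the dark lid and the teaspoon alone.

Things in the scene. Friction and masses are not known exactly. Their poses are not given: they have to be found in the camera images.
- round_lid: Round lid, flange 90 mm across, plug 74 mm across. Pale wood; flange 9 mm thick; plug 12 mm deep below it, its lowest 5 mm tapered in 5 mm a side; on top a bar grip 56 mm long (lid's x), 14 mm thick (y), 28 mm high. Origin: centre of the flange's underside (plug bottom 12 mm below, grip top 37 mm above), z up. 0.12 kg. Starts perched on a wrong canister.
- square_lid: Square lid, flange 82 x 82 mm, plug 66 x 66 mm, rounded corners. Pale wood; flange 9 mm thick; plug 12 mm deep below it, its lowest 5 mm tapered in 5 mm a side; on top a bar grip 56 mm long (lid's x), 14 mm thick (y), 28 mm high. Origin: centre of the flange's underside (plug bottom 12 mm below, grip top 37 mm above), z up. 0.12 kg. Starts perched on a wrong canister.
- oblong_lid: Oblong lid, flange 110 mm (x) by 66 mm (y), plug 94 x 50 mm, rounded corners. Pale wood; flange 9 mm thick; plug 12 mm deep below it, its lowest 5 mm tapered in 5 mm a side; on top a bar grip 56 mm long (lid's x), 14 mm thick (y), 28 mm high. Origin: centre of the flange's underside (plug bottom 12 mm below, grip top 37 mm above), z up. 0.12 kg. Starts perched on a wrong canister.
- round_canister: White ceramic, loose, about 0.7 kg, walls 6 mm thick. Origin: centre of its underside, z up. Round, 90 mm across, 105 mm high; mouth 78 mm across.
- square_canister: White ceramic, loose, about 0.7 kg, walls 6 mm thick. Origin: centre of its underside, z up. Square, 82 x 82 mm (along x and y), 90 mm high; mouth 70 x 70 mm.
- oblong_canister: White ceramic, loose, about 0.7 kg, walls 6 mm thick. Origin: centre of its underside, z up. Oblong, 110 mm (x) by 66 mm (y), 70 mm high; mouth 98 x 54 mm. On every canister its own lid has 2 mm play a side; seated, the flange lies on the rim, the lid's origin on the canister's axis at the canister's height. A wrong lid stays 10 to 12 mm too high.
- trivet: Round cork mat, 132 mm across, 8 mm thick, lying uncovered on the worktop, fixed in place; a lid set down on it stands on its plug. Origin: centre of its underside.
- honey_jar: Bystander: squat glass jar with dark lid and amber filling, 65 mm across, 86 mm high. Origin: centre of its underside.
- teaspoon: Bystander: steel teaspoon, 130 mm long (x), 27 mm wide, 11 mm high, lying on the worktop. Origin: centre of its underside.

How it is judged:
By the outcome, as a careful person would: the job done as asked, in the order asked, and still so for the second after the job is handed in, with the robot touching nothing.
It also fails if it takes over 128 s, if anything falls off the work surface, if the arm or the gripper's body presses on something with over 40 N, if the wrist force passes 120 N, or if a joint passes its speed limit or range.

## Working session

There is one attempt and no reset: what is moved stays moved. The work goes in short steps, each a Python script; the robot and the scene stay as the last script left them, time stands still between calls to the robot, and variables do not carry over. Pictures are saved under pics/ and viewed, at most 14 in all, crops included, and the job is handed in when it is done.

```bash
mkdir -p pics; ls; python3 - <<'E'
from bench import *
import cv2,numpy as np
for c in ("top","scene"):
    im=read_camera(c); cv2.imwrite(f"pics/{c}0.png",im[:,:,::-1])
    p=camera_params(c); print(c,p["K"],p["camera_from_world"])
    for n in "round_lid square_lid oblong_lid round_canister square_canister oblong_canister trivet honey_jar teaspoon".split():
        print(n,[(np.round(d["at"],1).tolist(),round(d["confidence"],2)) for d in tip_of(c,n)][:3])
print(read_tcp_rot(),read_time_s())
E
```

```text
pics
top [[491.87967596   0.         256.42335294]
 [  0.         491.87967596 197.1489595 ]
 [  0.           0.           1.        ]] [[ 0.02046552 -0.99958486 -0.02027988  0.0596152 ]
 [-0.99522075 -0.01843061 -0.09589562  0.55868684]
 [ 0.09548203  0.02214551 -0.99518479  1.30596016]
 [ 0.          0.          0.          1.        ]]
round_lid [([394.1, 240.4], 0.77)]
square_lid [([304.8, 237.6], 0.58)]
oblong_lid [([226.1, 233.8], 0.83)]
round_canister [([299.9, 234.1], 0.59)]
square_canister [([231.9, 230.1], 0.46), ([301.7, 236.6], 0.26)]
oblong_canister [([387.2, 240.9], 0.77)]
trivet []
honey_jar [([145.0, 152.5], 0.92)]
teaspoon [([184.0, 227.3], 0.7)]
scene [[469.30399228   0.         256.25484893]
 [  0.         469.30399228 188.45232348]
 [  0.           0.           1.        ]] [[ 0.89932251 -0.43726763 -0.00400565 -0.49979824]
 [-0.32035291 -0.65257519 -0.68667287  0.27072585]
 [ 0.29764583  0.61882359 -0.72695552  1.0461886 ]
 [ 0.          0.          0.          1.        ]]
round_lid [([269.8, 315.9], 0.67), ([191.1, 140.0], 0.56)]
square_lid [([224.1, 224.2], 0.66)]
oblong_lid [([194.6, 172.0], 0.82), ([195.6, 140.5], 0.65)]
round_canister [([229.4, 253.9], 0.64)]
square_canister [([200.0, 200.3], 0.97)]
oblong_canister [([268.7, 333.7], 0.83)]
trivet [([192.1, 136.5], 0.79)]
honey_jar [([240.6, 124.6], 0.83)]
teaspoon [([186.4, 168.4], 0.56)]
[ 1.70006736e-01  9.85442900e-01 -2.65587414e-06 -2.78506352e-05] 1.0
```

```bash
python3 - <<'E'
import cv2
a=cv2.imread("pics/top0.png");cv2.imwrite("pics/top0c.png",cv2.resize(a[90:330,100:440],(800,565),interpolation=cv2.INTER_CUBIC))
a=cv2.imread("pics/scene0.png");cv2.imwrite("pics/scene0c.png",cv2.resize(a[60:384,80:400],(592,600),interpolation=cv2.INTER_CUBIC))
E
```

```text
(no output)
```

View pics/top0c.png

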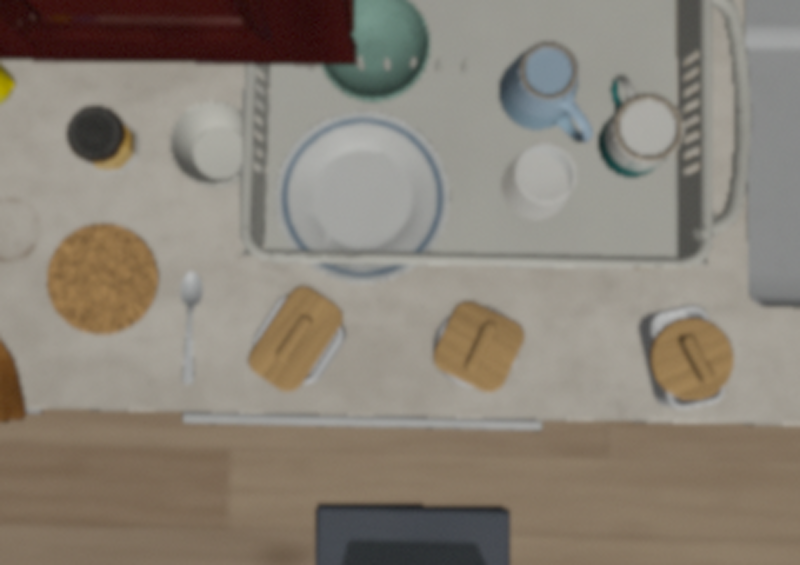

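View pics/scene0c.png

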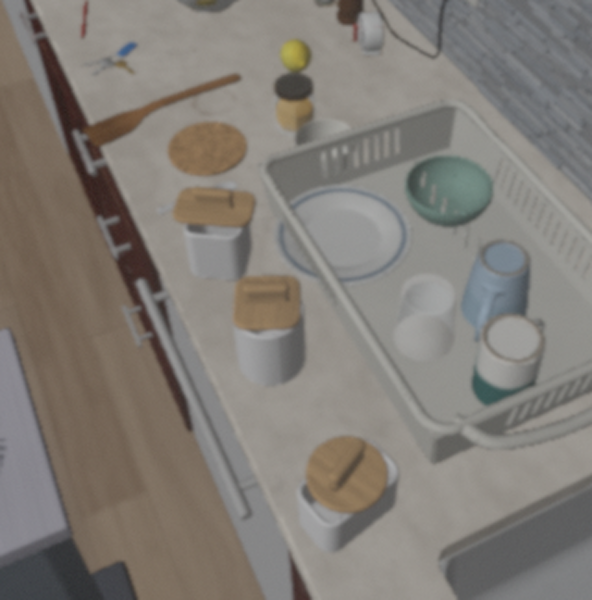

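The top view shows the oblong lid on the square canister (about 226,234 px), the square lid on the round canister (about 303,236) and the round lid on the oblong canister (about 394,240). The cork mat is at about (144,208), with the spoon between the mat and the canisters. I'll work out rough positions, then take wrist views.

```bash
cat > h.py <<'E'
from bench import *
import cv2,numpy as np
from scipy.spatial.transform import Rotation as R
def proj(p,cam,P):
    """world points (...,3) -> pixels"""
    T=p["camera_from_world"];q=P@T[:3,:3].T+T[:3,3];K=p["K"]
    if cam=="wrist":
        r=np.hypot(q[...,0],q[...,1])+1e-12;th=np.arctan2(r,q[...,2]);x=q[...,0]/r*th;y=q[...,1]/r*th
    else: x=q[...,0]/q[...,2];y=q[...,1]/q[...,2]
    return np.stack([K[0][0]*x+K[0][2],K[1][1]*y+K[1][2]],-1)
def unproj(p,cam,uv,z):
    K=p["K"];x=(uv[0]-K[0][2])/K[0][0];y=(uv[1]-K[1][2])/K[1][1]
    if cam=="wrist":
        t=np.hypot(x,y)+1e-12;d=np.array([x/t*np.sin(t),y/t*np.sin(t),np.cos(t)])
    else: d=np.array([x,y,1.])
    T=p["camera_from_world"];Rm=T[:3,:3];c=-Rm.T@T[:3,3];w=Rm.T@d
    return c+w*(z-c[2])/w[2]
def ortho(im,p,cam,cx,cy,z,half=.09,n=400):
    """view plane z; image up=+x, left=+y"""
    g=np.linspace(half,-half,n);X,Y=np.meshgrid(cx+g,cy+g,indexing="ij")
    m=proj(p,cam,np.stack([X,Y,np.full_like(X,z)],-1)).astype(np.float32)
    return cv2.remap(im,m[...,0],m[...,1],cv2.INTER_LINEAR)
def quat(yaw):
    """tool down, closing line (tool y) along world direction yaw"""
    y=np.array([np.cos(yaw),np.sin(yaw),0]);z=np.array([0,0,-1.]);x=np.cross(y,z)
    return R.from_matrix(np.stack([x,y,z],1)).as_quat().tolist()
def shot(cam,name=None):
    p=camera_params(cam);im=read_camera(cam)
    if name: cv2.imwrite(f"pics/{name}.png",im[:,:,::-1])
    return p,im
E
python3 - <<'E'
from h import *
p=camera_params("top")
for n,uv,z in [("obl_lid",(226.5,233.5),.112),("sq_lid",(303.5,236.5),.125),("rnd_lid",(394,240.5),.09),("trivet",(143.8,208),.008),("jar",(145,152),0),("spoon",(180.5,230),0)]:
    print(n,unproj(p,"top",uv,z).round(4))
w=camera_params("wrist");print(w["K"]);T=w["camera_from_world"];print(-T[:3,:3].T@T[:3,3],T[:3,:3].round(3))
print(R.from_quat(read_tcp_rot()).as_matrix().round(3))
for y in (0,.5,1,1.57,2.1,2.6): 
  print(y,inverse_kinematics([.47,.1,.3],quat(y)),inverse_kinematics([.45,-.2,.3],quat(y)))
E
```

```text
obl_lid [0.4558 0.1422 0.112 ]
sq_lid [ 0.4519 -0.0508  0.125 ]
rnd_lid [ 0.447  -0.2836  0.09  ]
trivet [0.5235 0.3809 0.008 ]
jar [ 0.6815  0.3862 -0.    ]
spoon [0.4652 0.2786 0.    ]
[[297.31863964   0.         259.59780562]
 [  0.         297.31863964 191.18502917]
 [  0.           0.           1.        ]]
[0.13867206 0.6402283  0.37371405] [[ 0.335  0.942 -0.   ]
 [ 0.891 -0.317  0.325]
 [ 0.306 -0.109 -0.946]]
[[-0.942  0.335 -0.   ]
 [ 0.335  0.942  0.   ]
 [ 0.    -0.    -1.   ]]
0 [-0.88518608 -0.00904115  0.59398373  1.95671023  0.00544523  1.19238014
 -0.29323306] [-1.23139239 -0.24877471  1.44903142  1.94925198  0.26191166  1.23415274
  0.12549271]
0.5 [-0.84920537 -0.0072734   0.55789431  1.9554517   0.00414379  1.19231448
  0.20714588] [-1.22942557 -0.24248348  1.45111103  1.94925465  0.25550615  1.23233296
  0.63159747]
1 [-0.81238789 -0.00552478  0.52093048  1.9541294   0.00295909  1.19225672
  0.70744242] [-1.18839234 -0.10777153  1.49602108  1.94926448  0.11522039  1.20264972
  1.26556731]
1.57 [-7.69462900e-01 -3.55125504e-03  4.77796413e-01  1.95254610e+00
  1.75739876e-03  1.19220064e+00  1.27768137e+00] [-1.17260198 -0.04794488  1.51820755  1.94924064  0.05146681  1.1953264
  1.89665737]
2.1 [-7.35398396e-01 -2.02721312e-03  4.43540593e-01  1.95125959e+00
  9.36273204e-04  1.19216427e+00  1.80779531e+00] [-1.19020412 -0.11397387  1.49389655  1.94926597  0.12178999  1.20361844
  2.35928252]
2.6 [-7.05665407e-01 -7.22670116e-04  4.13624547e-01  1.95011625e+00
  3.12608085e-04  1.19213815e+00  2.30784348e+00] [ 1.4897097   0.19553935 -1.24921504  1.8658784   0.19760263  1.21958818
  2.77753688]
```

```bash
python3 - <<'E'
from h import *
c=dict(obl=(.4558,.1422,.112,53),sq=(.4519,-.0508,.125,65),rnd=(.447,-.2836,.09,119))
tiles=[]
import pickle;S={}
for n,(x,y,z,a) in c.items():
    move_ptp([x,y,.30],quat(np.radians(a)))
    p,im=shot("wrist","w_"+n);S[n]=(p,im)
    pt=camera_params("top");
    tiles.append(np.vstack([ortho(im,p,"wrist",x,y,zz,.08,260) for zz in (z,z+.028)]))
    print(n,read_time_s(),[ (unproj(p,"wrist",d["at"],z-.009).round(4),d["confidence"]) for d in tip_of("wrist",dict(obl="oblong_lid",sq="square_lid",rnd="round_lid")[n])][:2])
pickle.dump(S,open("s.pkl","wb"))
cv2.imwrite("pics/or1.png",np.hstack(tiles)[:,:,::-1])
E
```

```text
obl 2.9667 [(array([0.457 , 0.1505, 0.103 ]), 0.88), (array([ 0.4543, -0.0524,  0.103 ]), 0.75)]
sq 3.8583 [(array([ 0.4503, -0.0491,  0.116 ]), 0.72)]
rnd 5.4 [(array([ 0.4453, -0.2856,  0.081 ]), 0.86)]
```

View pics/or1.png

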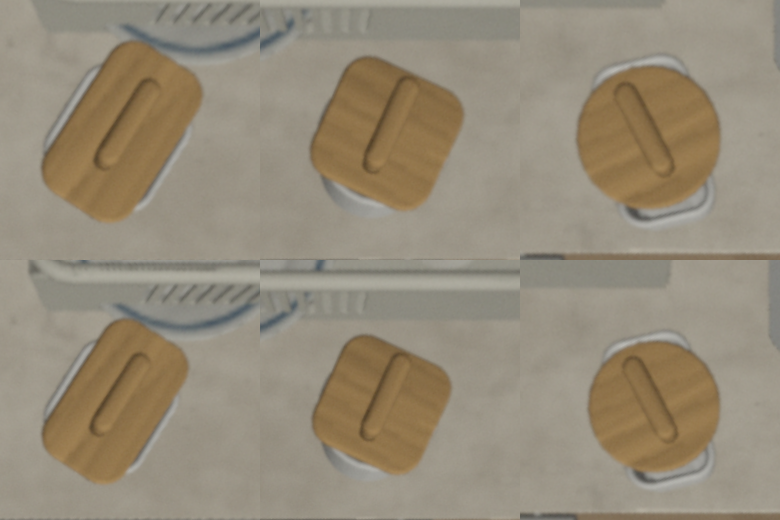

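The wrist views show all three lids lying flat with clear bar grips, and each carries its bar near the tile centre. I'll fit the flange silhouettes for pose.

```bash
cat >> h.py <<'E'
from scipy.optimize import minimize
def outline(kind,grow=0.):
    """flange outline (m) grown by grow"""
    if kind=="rnd":
        t=np.linspace(0,2*np.pi,72,endpoint=False);return (.045+grow)*np.c_[np.cos(t),np.sin(t)]
    a,b=dict(sq=(.041,.041),obl=(.055,.033))[kind];r=.012+min(grow,0)
    a+=grow;b+=grow;t=np.linspace(0,np.pi/2,10);q=[]
    for k,(sx,sy) in enumerate([(1,1),(-1,1),(-1,-1),(1,-1)]):
        q.append(np.c_[sx*(a-r)+r*np.cos(t+k*np.pi/2),sy*(b-r)+r*np.sin(t+k*np.pi/2)])
    return np.vstack(q)
def place(o,x,y,yaw,z):
    c,s=np.cos(yaw),np.sin(yaw);return np.c_[x+c*o[:,0]-s*o[:,1],y+s*o[:,0]+c*o[:,1],np.full(len(o),z)]
def fitlid(p,im,kind,x,y,yaw,z0,cam="wrist"):
    """z0: lid origin height; silhouette IoU fit on an upscaled picture"""
    hsv=cv2.cvtColor(im,cv2.COLOR_RGB2HSV);uv=proj(p,cam,np.array([x,y,z0+.009]))
    m=((hsv[...,1]>85)&(hsv[...,2]>60)).astype(np.uint8)
    n,l=cv2.connectedComponents(cv2.morphologyEx(m,cv2.MORPH_OPEN,np.ones((3,3))));m=(l==l[int(uv[1]),int(uv[0])]).astype(np.uint8)
    cs,_=cv2.findContours(m,cv2.RETR_EXTERNAL,cv2.CHAIN_APPROX_NONE);m=cv2.drawContours(np.zeros_like(m),cs,-1,1,-1)
    big=cv2.resize(m*255,None,fx=4,fy=4,interpolation=cv2.INTER_LINEAR)>127
    o=outline(kind)
    def cost(v):
        P=np.vstack([place(o,x+v[0]*.001,y+v[1]*.001,yaw+v[2]*.02,z0+d) for d in (0,.009)])
        h=cv2.convexHull(((proj(p,cam,P)+.5)*4-.5).astype(np.float32)).astype(np.float64)
        g=cv2.fillConvexPoly(np.zeros(big.shape,np.uint8),np.round(h*16).astype(np.int32),1,shift=4)>0
        return 1-(g&big).sum()/(g|big).sum()
    r=minimize(cost,[0,0,0],method="Nelder-Mead",options=dict(initial_simplex=[[0,0,0],[6,0,0],[0,6,0],[0,0,6]],maxiter=200))
    v=r.x;return x+v[0]*.001,y+v[1]*.001,yaw+v[2]*.02,1-r.fun
E
python3 - <<'E'
from h import *
import pickle;S=pickle.load(open("s.pkl","rb"))
c=dict(obl=(.457,.148,.101,-37),sq=(.4503,-.0491,.116,-25),rnd=(.4453,-.2856,.081,29))
for n,(x,y,z,a) in c.items():
  for dz in (-.0,.002):
    f=fitlid(*S[n],n,x,y,np.radians(a),z+dz);print(n,np.round(f,4),np.degrees(f[2]).round(2))
  # bar from ortho at bar top, blackhat edges
  p,im=S[n];o=ortho(im,p,"wrist",f[0],f[1],z+.037,.05,400)
  cv2.imwrite(f"pics/bar_{n}.png",o[:,:,::-1])
import numpy as np
cv2.imwrite("pics/bars.png",cv2.resize(np.hstack([cv2.imread(f"pics/bar_{n}.png") for n in c]),(798,266)))
E
```

```text
obl [ 0.4557  0.146  -0.5627  0.9342] -32.24
obl [ 0.4555  0.1459 -0.5593  0.9233] -32.04
sq [ 0.451  -0.0497 -0.3987  0.9107] -22.84
sq [ 0.4509 -0.0494 -0.4112  0.899 ] -23.56
rnd [ 0.4431 -0.2819  0.5378  0.9383] 30.82
rnd [ 0.443  -0.2823  0.5238  0.9278] 30.01
```

View pics/bars.png

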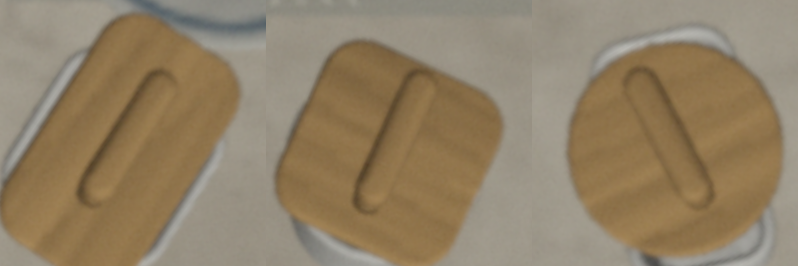

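```bash
python3 - <<'E'
import re
s=open("h.py").read().replace('cam="wrist"):\n    """z0','cam="wrist",thr=85):\n    """z0').replace("hsv[...,1]>85","hsv[...,1]>thr");open("h.py","w").write(s)
E
python3 - <<'E'
from h import *
import pickle;S=pickle.load(open("s.pkl","rb"))
c=dict(obl=(.457,.148,.101,-34),sq=(.4503,-.0491,.116,-25),rnd=(.4453,-.2856,.081,29))
tiles=[]
for n,(x,y,z,a) in c.items():
  p,im=S[n]
  for thr in (55,70,100):
    f=fitlid(p,im,n,x,y,np.radians(a),z,thr=thr);print(n,thr,np.round(f,4),np.degrees(f[2]).round(2))
  f=fitlid(p,im,n,x,y,np.radians(a),z,thr=70)
  big=cv2.resize(im,None,fx=4,fy=4,interpolation=cv2.INTER_CUBIC)
  bar=np.array([(.028,.007),(-.028,.007),(-.028,-.007),(.028,-.007)])
  for o,h,col in ((outline(n),.009,(255,0,0)),(outline(n),0,(0,255,0)),(bar,.037,(0,0,255)),(bar,.009,(0,255,255))):
    cv2.polylines(big,[np.round((proj(p,"wrist",place(o,*f[:3],z+h))+.5)*4).astype(np.int32)],True,col,1)
  u=(proj(p,"wrist",np.array([f[0],f[1],z]))*4).astype(int);t=big[max(u[1]-265,0):u[1]+265,u[0]-265:u[0]+265];tiles.append(cv2.resize(t,(266,int(266*t.shape[0]/t.shape[1]))))
h=min(t.shape[0] for t in tiles)
cv2.imwrite("pics/fit.png",np.hstack([t[:h] for t in tiles])[:,:,::-1])
E
```

```text
obl 55 [ 0.4552  0.1464 -0.5728  0.9548] -32.82
obl 70 [ 0.4553  0.1462 -0.5727  0.9435] -32.81
obl 100 [ 0.4561  0.1461 -0.5752  0.9156] -32.96
sq 55 [ 0.4504 -0.0491 -0.4367  0.9393] -25.02
sq 70 [ 0.4514 -0.0492 -0.4333  0.9205] -24.83
sq 100 [ 0.4517 -0.049  -0.4032  0.8943] -23.1
rnd 55 [ 0.4426 -0.2826  0.5382  0.9675] 30.84
rnd 70 [ 0.4431 -0.2822  0.5284  0.9527] 30.28
rnd 100 [ 0.4438 -0.2817  0.5269  0.9222] 30.19
```

View pics/fit.png

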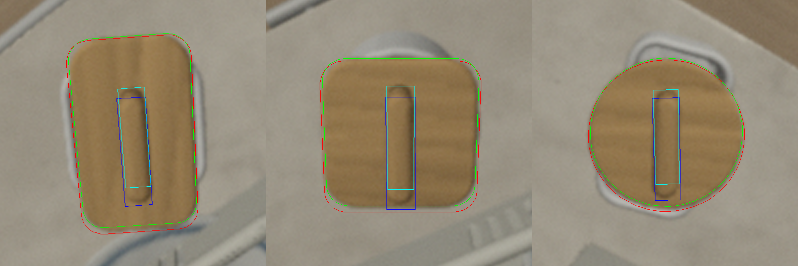

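```bash
sed -i 's/r=.012+min/r=.016+min/' h.py; python3 - <<'E'
from h import *
import pickle;S=pickle.load(open("s.pkl","rb"))
c=dict(obl=(.457,.146,.101,-34),sq=(.4503,-.0491,.116,-25),rnd=(.4453,-.2826,.081,29))
pt=camera_params("top");it=cv2.imread("pics/top0.png")[:,:,::-1].copy()
ps=camera_params("scene");is_=cv2.imread("pics/scene0.png")[:,:,::-1].copy()
for n,(x,y,z,a) in c.items():
  p,im=S[n]
  for cam,pp,ii in (("wrist",p,im),("top",pt,it),("scene",ps,is_)):
   for dz in (0,-.011):
    try: f=fitlid(pp,ii,n,x,y,np.radians(a),z+dz,cam,thr=50);print(n,cam,dz,np.round(f,4))
    except Exception as e: print(n,cam,e)
E
```

```text
obl wrist 0 [ 0.4551  0.1465 -0.5741  0.9719]
obl wrist -0.011 [ 0.4567  0.1454 -0.573   0.9627]
obl top 0 [ 0.4556  0.1461 -0.5754  0.9595]
obl top -0.011 [ 0.456   0.147  -0.5647  0.9682]
obl scene 0 [ 0.4554  0.148  -0.5159  0.9009]
obl scene -0.011 [ 0.458   0.1584 -0.5568  0.9201]
sq wrist 0 [ 0.4503 -0.0493 -0.4351  0.9612]
sq wrist -0.011 [ 0.4527 -0.0505 -0.4277  0.9706]
sq top 0 [ 0.4516 -0.0497 -0.4277  0.9645]
sq top -0.011 [ 0.4518 -0.0505 -0.4382  0.9736]
sq scene 0 [ 0.4505 -0.0483 -0.4337  0.898 ]
sq scene -0.011 [ 0.4537 -0.0407 -0.4307  0.9202]
rnd wrist 0 [ 0.4424 -0.2827  0.5495  0.9728]
rnd wrist -0.011 [ 0.4448 -0.2813  0.4888  0.9631]
rnd top 0 [ 0.4429 -0.2832  0.5585  0.9672]
rnd top -0.011 [ 0.4431 -0.286   0.6872  0.9748]
rnd scene 0 [ 0.4429 -0.2817  0.628   0.9209]
rnd scene -0.011 [ 0.4451 -0.2769  0.5492  0.9424]
```

```bash
cat >> h.py <<'E'
def grasp(x,y,yaw,z0):
    """yaw = lid yaw, z0 = lid origin height; grips the bar"""
    q=quat(yaw+np.pi/2);move_gripper(.05,50)
    move_ptp([x,y,z0+.11],q);movel([x,y,z0+.032],q,.12)
    move_gripper(0,50);print("gap",read_finger_gap(),"F",read_grasp_force(),"ft",np.round(read_ft_force(),1))
    movel([x,y,z0+.075],q,.08);pause(.2);print("lifted gap",read_finger_gap(),"ft",np.round(read_ft_force(),1),"t",read_time_s())
E
python3 - <<'E'
from h import *
grasp(.4553,.1464,-.574,.101)
q=quat(-.574+np.pi/2)
movel([.4553,.1464,.25],q,.2)
move_ptp([.5235,.381,.15],q)
movel([.5235,.381,.06],q,.12);movel([.5235,.381,.0525],q,.03)
print(np.round(read_ft_force(),1),read_eef_pos())
move_gripper(.05);pause(.2);movel([.5235,.381,.25],q,.25)
move_ptp([.457,.146,.27],quat(1.2))
import pickle
a=shot("wrist","w2");t=shot("top","t2");pickle.dump((a,t),open("s2.pkl","wb"));print(read_time_s())
for cam,(p,im) in (("wrist",a),("top",t)):
  o=[ortho(im,p,cam,.457,.146,.09,.07,390)]
  if cam=="top": o.append(ortho(im,p,cam,.5235,.381,.029,.09,390))
  cv2.imwrite(f"pics/o2{cam}.png",np.hstack(o)[:,:,::-1])
E
```

```text
gap 0.013135264516427079 F 50.36372244358063 ft [-0.   1.   3.6]
lifted gap 0.013346449469543182 ft [ 0.5  0.6 -2.6] t 9.7667
[-0.1 -0.4 -1.6] [0.52329086 0.38100655 0.05235344]
15.2667
```

```bash
cd pics; python3 -c "
import cv2,numpy as np
a=cv2.imread('o2wrist.png');b=cv2.imread('o2top.png');c=np.hstack([a,b]);cv2.imwrite('o2.png',cv2.resize(c,(798,266),interpolation=cv2.INTER_AREA))"
```

```text
(no output)
```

View pics/o2.png

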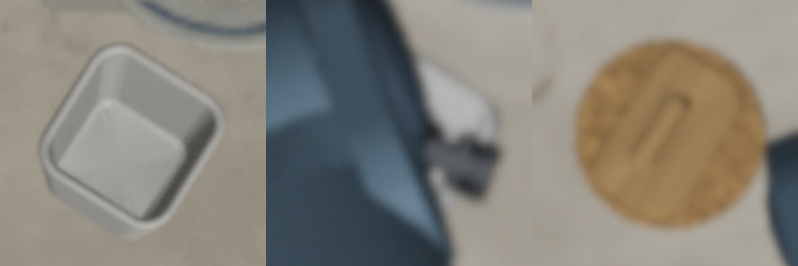

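The mouth of the square canister is clear in the wrist view, and the oblong lid stands wholly on the cork mat. I'll fit the rim ring next.

```bash
cat >> h.py <<'E'
def fitrim(p,im,kind,x,y,yaw,h,tag=None,cam="wrist"):
    """bright rim ring against its inside and outside bands, at height h"""
    g=cv2.GaussianBlur(cv2.cvtColor(im,cv2.COLOR_RGB2GRAY),(0,0),.6).astype(np.float32)
    B=[(outline(kind,d*.001),w) for d,w in ((-1.5,1),(-3,1),(-4.5,1),(-8,-1.2),(2,-1.8))]
    def val(v):
        s=0
        for o,w in B:
            m=proj(p,cam,place(o,x+v[0]*.001,y+v[1]*.001,yaw+v[2]*.02,h)).astype(np.float32)
            s+=w*cv2.remap(g,m[:,None,0],m[:,None,1],cv2.INTER_LINEAR).mean()
        return -s
    best=min(((val((a,b,c)),a,b,c) for a in range(-12,13,2) for b in range(-12,13,2) for c in (range(-12,13,2) if kind!="rnd" else (0,))))
    r=minimize(val,best[1:],method="Nelder-Mead",options=dict(initial_simplex=np.array(best[1:])+np.vstack([np.zeros(3),np.eye(3)*1.5])))
    v=r.x;f=(x+v[0]*.001,y+v[1]*.001,yaw+v[2]*.02)
    if tag:
        n=400;o=ortho(im,p,cam,f[0],f[1],h,.07,n)
        for d in (0,-.006):
            P=place(outline(kind,d),*f,h);c=np.c_[(f[1]+.07-P[:,1]),(f[0]+.07-P[:,0])]/.14*(n-1)
            cv2.polylines(o,[np.round(c).astype(np.int32)],True,(255,0,0),1)
        cv2.imwrite(f"pics/{tag}.png",o[:,:,::-1])
    return f,-r.fun,best
E
python3 - <<'E'
from h import *
import pickle;a,t=pickle.load(open("s2.pkl","rb"))
for h in (.09,):print(fitrim(*a,"sq",.457,.146,-.574,h,"rim_sq"))
E
```

```text
((np.float64(0.4536244630535002), np.float64(0.14639535989497326), np.float64(-0.5696281057160358)), np.float64(51.62841796875), (np.float32(-49.18109), -4, 0, 0))
```

View pics/rim_sq.png

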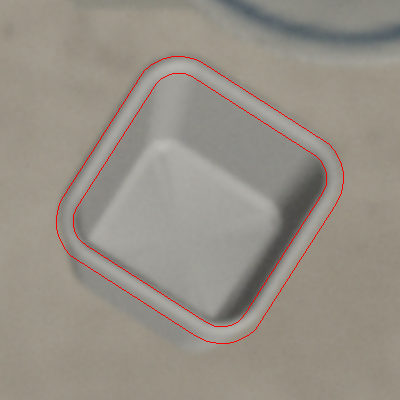

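```bash
cat >> h.py <<'E'
def seat(x,y,yaw,h,carry=.27):
    """held lid: carry over, lower with force watch until it lies on the rim at height h"""
    q=quat(yaw+np.pi/2);e=read_eef_pos();movel([e[0],e[1],carry],speed=.2)
    move_ptp([x,y,h+.075],q);pause(.2);f0=read_ft_force()[2]
    movel([x,y,h+.048],q,.1)
    for z in np.arange(.046,.0284,-.002):
        movel([x,y,h+z],q,.04);f=np.array(read_ft_force());print("%.3f"%z,np.round(f,1),end=" ")
        if f[2]-f0>15: break
    print("\nat",np.round(read_eef_pos(),4),"gap",read_finger_gap());return z,q
def release(q,up=.12):
    e=read_eef_pos();move_gripper(.05);pause(.2);movel([e[0],e[1],e[2]+up],q,.2);print("t",read_time_s())
E
python3 - <<'E'
from h import *
grasp(.4505,-.0493,-.434,.116)
print(seat(.4536,.1464,-.570,.09))
E
```

```text
gap 0.013096928357400136 F 52.167693972587585 ft [-0.2  1.   2.7]
lifted gap 0.013066013199866045 ft [-0.5 -0.1 -1. ] t 18.4083
0.046 [ 0.1 -0.3 -1.3] 0.044 [ 0.4  0.5 -0.4] 0.042 [ 0.4 -0.9 -0.6] 0.040 [ 1.1  1.2 -0.9] 0.038 [ 1.6  0.1 -1. ] 0.036 [ 1.7 -0.5 -1.2] 0.034 [-1.   0.1  6.8] 0.032 [-8.  -2.2 24.3] 
at [0.4542 0.1466 0.1248] gap 0.01263379546155757
(np.float64(0.03199999999999999), [0.281157451295294, 0.9596616526574011, 0.0, 0.0])
```

```bash
python3 - <<'E'
from h import *
import pickle
q=read_tcp_rot();release(q,.03)
# gentle press with shut fingers on grip top
move_gripper(0,50);e=read_eef_pos();zt=.09+.037+.019
movel([e[0],e[1],zt+.004],q,.08)
for z in (.002,0,-.002,-.004):
    movel([e[0],e[1],zt+z],q,.03);f=read_ft_force();print(z,np.round(f,1),read_eef_pos()[2])
    if f[2]>18: break
movel([e[0],e[1],.28],q,.25)
p,im=shot("wrist","w3");print(fitlid(p,im,"sq",.4536,.1464,-.57,.09,thr=50),fitlid(p,im,"sq",.4536,.1464,-.57,.1,thr=50))
move_ptp([.4505,-.0493,.28],quat(1.2));s=shot("wrist","w4")
pickle.dump(s,open("s4.pkl","wb"));print(fitrim(*s,"rnd",.4505,-.0493,0,.105,"rim_r"),read_time_s())
u=proj(p,"wrist",np.array([.4536,.1464,.09])).astype(int);c=cv2.resize(im[max(0,u[1]-90):u[1]+90,u[0]-90:u[0]+90],(400,400))
cv2.imwrite("pics/c3.png",np.hstack([c[:,:,::-1],cv2.imread("pics/rim_r.png")]))
E
```

```text
t 23.4167
0.002 [ 0.4 -0.1 -0.1] 0.1478600943536968
0 [0.6 0.1 0.5] 0.1461769281048415
-0.002 [-6.1 -0.9 17.9] 0.14606961818451855
-0.004 [-10.9  -2.8  33.9] 0.14597234858851826
(np.float64(0.4541077473228666), np.float64(0.14571496575780826), np.float64(-0.5705451506159652), np.float64(0.9666091794158553)) (np.float64(0.4530091844565401), np.float64(0.1469623657606322), np.float64(-0.5706082057145868), np.float64(0.91010918379097))
((np.float64(0.44823218123446984), np.float64(-0.04957552859552269), np.float64(0.029131206871491122)), np.float64(60.7562255859375), (np.float32(-59.378693), -2, 0, 0)) 26.8
```

View pics/c3.png

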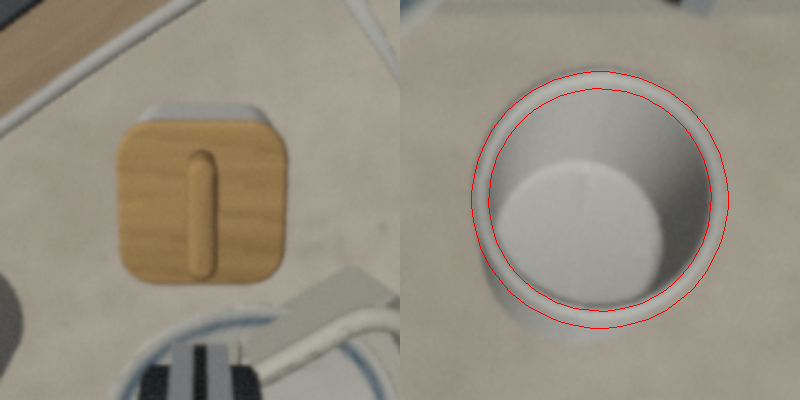

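The square lid is aligned with its canister. The press contact at grip-top height 0.127 confirms it is seated, and the round rim fit is exact. Next is the round lid.

```bash
cat >> h.py <<'E'
def press(h):
    q=read_tcp_rot();move_gripper(0,50);e=read_eef_pos();zt=h+.037+.019
    movel([e[0],e[1],zt+.004],q,.08)
    for z in (.002,0,-.001,-.002,-.003):
        movel([e[0],e[1],zt+z],q,.03);f=read_ft_force();print(z,np.round(f,1),np.round(read_eef_pos()[2]-zt,4))
        if f[2]>18: break
    movel([e[0],e[1],.28],q,.25)
E
python3 - <<'E'
from h import *
import pickle
grasp(.4425,-.2827,.506,.081)
z,q=seat(.4482,-.0496,.506,.105)
release(q,.03);press(.105)
p,im=shot("wrist","w5");print(fitlid(p,im,"rnd",.4482,-.0496,0,.105,thr=50))
move_ptp([.4425,-.2827,.27],quat(1.8));s=shot("wrist","w6");pickle.dump(s,open("s6.pkl","wb"))
print(fitrim(*s,"obl",.4425,-.2827,.25,.07,"rim_o"),read_time_s())
u=proj(p,"wrist",np.array([.4482,-.0496,.105])).astype(int);c=cv2.resize(im[max(0,u[1]-90):u[1]+90,u[0]-90:u[0]+90],(400,400))
cv2.imwrite("pics/c6.png",np.hstack([c[:,:,::-1],cv2.imread("pics/rim_o.png")]))
E
```

```text
gap 0.013051994756072655 F 49.78081405162811 ft [-0.4  0.3  4.2]
lifted gap 0.01331174034559964 ft [ 0.1  1.2 -0.6] t 30.9
0.046 [ 0.4 -0.5 -1.1] 0.044 [ 0.1 -0.3 -1.5] 0.042 [ 0.1 -0.2 -1.2] 0.040 [-0.6  0.  -1.8] 0.038 [ 0.8 -0.4 -1.7] 0.036 [ 1.2  0.4 -1. ] 0.034 [ 2.3 -0.1 -2. ] 0.032 [ 1.7  0.7 -1.5] 0.030 [-3.1  0.7 11.6] 
at [ 0.4487 -0.0496  0.1369] gap 0.013117751330870994
t 36.4167
0.002 [0.4 0.6 0.8] 0.0019
0 [ 0.3 -0.8  0.9] 0.0002
-0.001 [-2.5 -0.3  7.2] 0.0001
-0.002 [-4.1  0.4 12.6] 0.0001
-0.003 [-7.9  0.7 19.3] 0.0001
(np.float64(0.4486979260837283), np.float64(-0.04960282782119281), np.float64(0.026430124428404707), np.float64(0.9712389610659787))
((np.float64(0.4423841321693409), np.float64(-0.28349665521068673), np.float64(0.22423672598928765)), np.float64(51.026275634765625), (np.float32(-48.84485), 0, 0, 0)) 40.1167
```

View pics/c6.png

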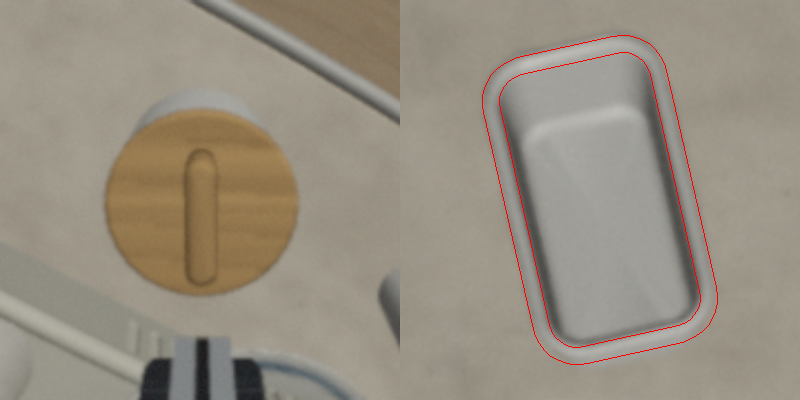

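```bash
python3 - <<'E'
from h import *
move_ptp([.5233,.381,.27],quat(-.574+np.pi/2))
grasp(.5233,.381,-.574,.020)
q=quat(.224+np.pi/2);e=read_eef_pos();movel([e[0],e[1],.28],speed=.2)
move_ptp([.4424,-.2835,.28],q)
z,q=seat(.4424,-.2835,.224,.07,.275)
if z<.0375: release(q,.03);press(.07)
p,im=shot("wrist","w7");print(z,fitlid(p,im,"obl",.4424,-.2835,.224,.07,thr=50),read_time_s())
E
```

```text
gap 0.01310426784837779 F 49.34785544872284 ft [-0.5 -0.2  3.4]
lifted gap 0.012945763580821133 ft [ 0.5  0.5 -1. ] t 45.75
0.046 [-0.5  0.1 -1.3] 0.044 [ 0.6  0.5 -0.4] 0.042 [-0.5  0.6 -1.9] 0.040 [1.3 1.  0. ] 0.038 [ 2.7 -0.4 -0.4] 0.036 [ 4.   0.1 -1.9] 0.034 [ 4.1  0.2 -0.6] 0.032 [3.7 0.8 5.1] 0.030 [-0.9  4.1 18. ] 
at [ 0.4433 -0.2837  0.1029] gap 0.012780286081663268
t 53.8667
0.002 [-0.2 -0.  -0.8] 0.0018
0 [-0.4 -0.3  0.4] 0.0002
-0.001 [-1.2  1.4  6.7] 0.0001
-0.002 [-3.2  1.5 11.9] 0.0001
-0.003 [-6.2  3.3 17.7] 0.0001
0.029999999999999985 (np.float64(0.44318241187464885), np.float64(-0.2838961726201747), np.float64(0.22573765460220432), np.float64(0.9731064065950583)) 56.725
```

Contact heights show all three lids seated. I'll park clear and take one last look.

```bash
python3 - <<'E'
from h import *
move_ptp([.4505,-.05,.33],quat(1.57));move_ptp([.218,.612,.30],quat(1.23))
a=shot("top")[1][90:330,100:440];b=shot("scene")[1][90:384,80:400]
cv2.imwrite("pics/end.png",np.hstack([cv2.resize(a,(400,300)),cv2.resize(b,(400,300))])[:,:,::-1]);print(read_time_s())
E
```

```text
60.2667
```

View pics/end.png

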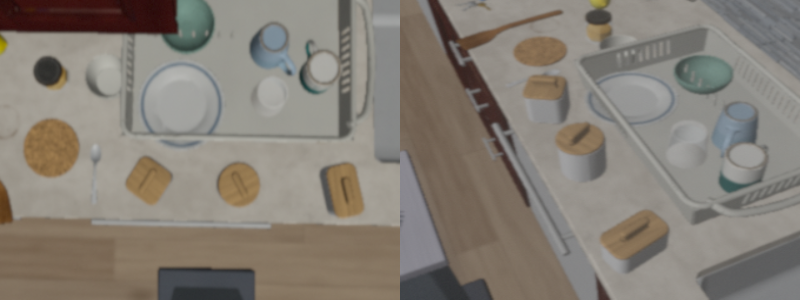

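All three lids are flush on their own canisters, at about (148,180), (238,184) and (344,190) in the left half. The cork mat is empty, and the jar and spoon have not moved.

```bash
python3 -c "from bench import *; print(sign_off())"
```

```text
the job is handed in; nothing more can be done
None
```

All three lids are fully down on the canisters they fit; the oblong lid came off first and waited on the cork mat, the jar and teaspoon were left alone, and the job was handed in at about 60 s of the 128 s allowed.

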